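# Hold the angle gauge on the ball stake at its set mark

## Robot

A 6-joint arm with a two-finger parallel gripper is mounted at the origin on the work surface. World frame = base frame: x ahead of the robot, y to its left, z up, the work surface at z = 0. Lengths are in m, angles in degrees, forces in N, time in s.
With the tool pointing down it reaches from about 0.4 to 0.825 m from the base axis. Payload 7 kg.
Tool frame: the origin (TCP) lies at the very end of the fingers, on their centre line; the grasp point (between the pads) lies hold_point_z behind it (hold_point_z is the distance from the TCP to the grasp point, in m); z points along the fingers, y is the line along which they close (so a half turn about z gives the same grasp; the last joint's range is limited). The gripper opens to 88 mm and grips with 3 to 60 N. Pads are 19 mm wide; open, the fingers measure 130 mm over their backs; the gripper's body (78 mm by 193 mm) begins 47 mm behind the grasp point.
Start: joints at [-48.409, 20.546, 0.682, 0, -70.136, -16.507], TCP at [0.286, -0.611, 0.227] pointing down, gripper open.
Joint ranges: [-176.03, 176.03], [-82.01, 121.73], [-58.28, 71.71], [-173.87, 95.51], [-174.79, -0.11], [-173.66, 173.66]. Speed limits (degrees/s): [136.94, 136.94, 172.46, 180, 180, 180].

## Interface

Orientations are given as [roll, pitch, yaw] about the fixed x, y, z axes, in that order (R = Rz(yaw) Ry(pitch) Rx(roll)).
In Python, from plant import get_obs, snapshot, close_job, hold_point_z gives the robot as it stands.
- The arm moves only by the tool play_rows, never from a script. Its argument "commands" is a list that holds one entry, the list of rows, each a list of 7 numbers: the shift along the tool's x, y, z in cm, then the turn, a rotation vector about the tool's x, y, z in degrees, then the opening, from 0 (shut) to 1 (fully open). In form: [[[x, y, z, ax, ay, az, fingers], ...]]. A call has 1 to 20 rows; each row is the pose to reach, as a shift and turn from the pose commanded when the call began, along the tool's axes at that moment; what a row does not reach only later rows make up. A row lasts 1/12 s, in which the tool goes at most 41.7 mm and 7.16 degrees, less where a joint would pass 70% of its speed; a pose out of reach is approached as far as the arm can. A call with a gripper value outside its range is refused whole. The fingers move at their own pace and stop on an object; the grip force is fixed at half the most. Time passes only in rows, so rows that repeat a pose let the fingers close. It gives the time, the measured TCP pose, the force, the opening and the grip force at its end, in the units of the state.
- get_obs(): the state, without advancing time (a new reading comes with each control period).
- snapshot(name): name is "scene" or "top" or "wrist"; returns a dict with "frame" (384x512x3 uint8, red, green, blue), "camera_matrix" (3x3 intrinsics, pixels), "origin" and "attitude" of the camera in the world. Camera axes: x right, y down, z forward; pixel columns grow to the right and rows downward; lengths in m; the calibration is good to about 2 mm. A picture is of the moment at which its call begins. There is no depth.
- close_job(): hands the job in; it is judged then, once.
The state is a dict: "clock": time; "joint_pos": joint angles; "qvel": joint speeds; "tau": joint torques, N m; "tool_pos": TCP position; "orientation": TCP orientation; "force": force on the tool from outside, world axes, zero at the start; "moment": the same for the moment, N m; "opening": finger opening in m; "gripper_force": force on a finger pad.
Only numpy, scipy, OpenCV 4.12 (cv2) and the standard library are available. Lean on these libraries where they do the work, as an engineer would, in place of code of your own. Each camera call takes 0.05 s, during which the arm holds its last target. There are 200 camera calls.

## Task

Lift the angle gauge by its handle off the free-spinning turntable and rest its flat foot on top of the steel ball stake, dial upright. Rock it on the ball in the plane of the dial until the swinging black pointer settles within the red mark, and finish holding it there: still gripped, foot pressed lightly on the ball, so that the slope can be scribed. Leave the copper blank on the turntable and the other tools where they are.

Things in the scene. Friction and masses are not known exactly. Their poses are not given: they have to be found in the camera images.
- gauge: angle gauge, 0.3 kg: white dial with brass rim, 128 mm across, 12 thick, on a dark flat foot (42 along x, 70 along y, 10 thick). Origin: centre of the foot's underside; z up; x: dial normal (both faces alike); y in the dial's plane. Dial centre 82 mm up, rim's top 146. Square wooden handle 24x24 mm from 150 to 194 mm up, over a brass collar 26x34 mm (142 to 150); grip it at about 172 mm
- pointer (a joint): black pointer swinging freely about the dial centre (gauge x axis), hanging plumb, settling in about 1 s. Rad relative to the gauge: 0 with the gauge level, positive when the tip lies towards gauge +y; equals minus the gauge's roll about its own +x, so leaning the gauge's top towards its +y makes it positive
- mark (a joint): red mark, a band 10 mm wide on the dial's lower edge, stiffly preset anew each time (about 0.22 to 0.42 rad); same zero and sign as the pointer: positive means it lies towards gauge +y. The pointer is on the mark when both values agree. It cannot be moved by hand
- pointer_tip (a point): the pointer's tip, 48 mm from the dial centre, in the dial's mid-plane
- mark_mid (a point): the middle of the red mark, 48 mm from the dial centre, in the dial's mid-plane; the pointer is on the mark when its tip is within 5 mm (half the band) of this point
- turntable: the turntable's fixed round foot on the bench; origin under its centre, z up. It carries a green disc of 210 mm diameter, 12 mm thick, top 50 mm above the bench, that spins freely at the slightest touch. The gauge stands on it off-centre
- blank: a round copper blank, 48 mm across, 5 mm thick, lying on the turntable; it stays there. Origin under its centre
- stake: the ball stake's fixed base: a wooden block 110 by 110 by 22 mm with a black rubber bush; origin under its centre, z up. Above it is the polished steel ball of 80 mm diameter, top 118 mm above the bench
- ball_center (a point): centre of the steel ball, radius 40 mm, on the stake's axis, 78 mm above the bench. The ball does not turn, but gives straight down on its rubber, about 1.5 N per mm after the first 1 N, 12 mm at most, and springs back
- mallet: a mallet with a white plastic head and wooden handle, about 240 mm long, lying down; a bystander
- hammer: a hammer, about 260 mm long, lying down; a bystander
- mug: a pink mug, 92 mm high, 84 mm across; a bystander
- saw: a jeweller's saw frame lying flat, about 270 by 95 mm; a bystander
- glasses: clear safety glasses, 140 mm wide, 120 mm deep, 40 mm high, temples towards the robot; a bystander
- pliers: pliers with red handles, 160 mm long, lying flat; a bystander

How it is judged:
By the outcome, as a careful person would: the job done as asked, in the order asked, and still so for the second after the job is handed in, while the arm keeps its last pose, push and grip.
It also fails if it takes over 40 s, if anything falls off the work surface, if the arm or the gripper's body presses on something with over 40 N, if the wrist force passes 120 N, or if a joint passes its speed limit or range.

## Working session

There is one attempt and no reset: what is moved stays moved. The work goes in short steps, Python scripts to look and compute and a tool call to move; the robot and the scene stay as the last step left them, time stands still between calls to the robot, and variables do not carry over. Pictures are saved under pics/ and viewed, at most 10 in all, crops included, and the job is handed in when it is done.

Besides the shell and the picture viewer there is one more tool, called after "Emit:" as name(argument=value, ...), one argument or row to a line, values as JSON. play_rows: Moves the arm, as the interface text tells. Its arguments: {"type":"object","properties":{"commands":{"type":"array","items":{"type":"array","items":{"type":"array","items":{"type":"number"}}}}},"required":["commands"]}

```bash
ls; mkdir -p pics; cat > h.py <<'E'
import numpy as np, cv2, pickle
from plant import get_obs, snapshot, close_job, hold_point_z
from scipy.spatial.transform import Rotation as R
def snap(n,f):
    s=snapshot(n); cv2.imwrite(f'pics/{f}.png',s['frame'][...,::-1]); pickle.dump(s,open(f'pics/{f}.pkl','wb')); return s
def att(s):
    a=np.array(s['attitude'],float)
    return a if a.shape==(3,3) else R.from_euler('xyz',a,degrees=True).as_matrix()
def ray(s,u,v):
    d=att(s)@np.linalg.solve(s['camera_matrix'],[u,v,1.]); return np.array(s['origin']),d/np.linalg.norm(d)
def onz(s,u,v,z):
    o,d=ray(s,u,v); return o+d*(z-o[2])/d[2]
def proj(s,p):
    c=att(s).T@(np.array(p)-s['origin']); q=s['camera_matrix']@c; return q[:2]/q[2]
def cross(s1,p1,s2,p2):
    o1,d1=ray(s1,*p1);o2,d2=ray(s2,*p2)
    A=np.stack([d1,-d2],1);t=np.linalg.lstsq(A,o2-o1,rcond=None)[0]
    a,b=o1+t[0]*d1,o2+t[1]*d2; return (a+b)/2,np.linalg.norm(a-b)
E
python3 - <<'E'
from h import *
s=snap('scene','s0');t=snap('top','t0')
cv2.imwrite('pics/both.png',np.hstack([cv2.resize(x['frame'][...,::-1],(512,384)) for x in (s,t)])[:, :])
for x in(s,t): print(x['origin'],x['attitude'],x['camera_matrix'])
print(hold_point_z,get_obs())
E
```

```text
pics
[ 1.09725698 -0.75198456  1.01031613] [-134.23900945    1.05123628   35.97932951] [[351.89838865   0.         257.053916  ]
 [  0.         351.89838865 199.7938332 ]
 [  0.           0.           1.        ]]
[0.23218346 0.00620101 1.64176523] [-1.68916746e+02  3.78040950e-02 -9.08231030e+01] [[424.46802422   0.         254.49475852]
 [  0.         424.46802422 189.04445747]
 [  0.           0.           1.        ]]
0.0188 {'clock': 0.1, 'joint_pos': array([-4.84111484e+01,  2.05859304e+01,  6.40205400e-01, -1.75106694e-02,
       -7.01368876e+01, -1.65072179e+01]), 'qvel': array([ 0.03588402, -0.07390213,  0.08594669,  0.11834977,  0.03500518,
       -0.04763444]), 'tau': array([-1.84001154e-03, -5.84163451e+01,  2.93751776e+01,  7.01568916e+00,
        1.01063331e-02, -7.31916884e-05]), 'tool_pos': array([ 0.28593303, -0.6109675 ,  0.22574189]), 'orientation': array([ 1.79916115e+02, -7.69158455e-03, -1.54924322e+02]), 'force': array([ 0.51485255,  0.26423126, -0.52319765]), 'moment': array([ 0.0077704 , -0.03249476, -0.01586758]), 'gripper_force': 0.0, 'opening': 0.08745545373004408}
```

```bash
python3 -c "
import cv2
for n in('s0','t0'):cv2.imwrite(f'pics/{n}b.png',cv2.resize(cv2.imread(f'pics/{n}.png'),(800,600),interpolation=cv2.INTER_CUBIC))"
```

```text
(no output)
```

View pics/s0b.png

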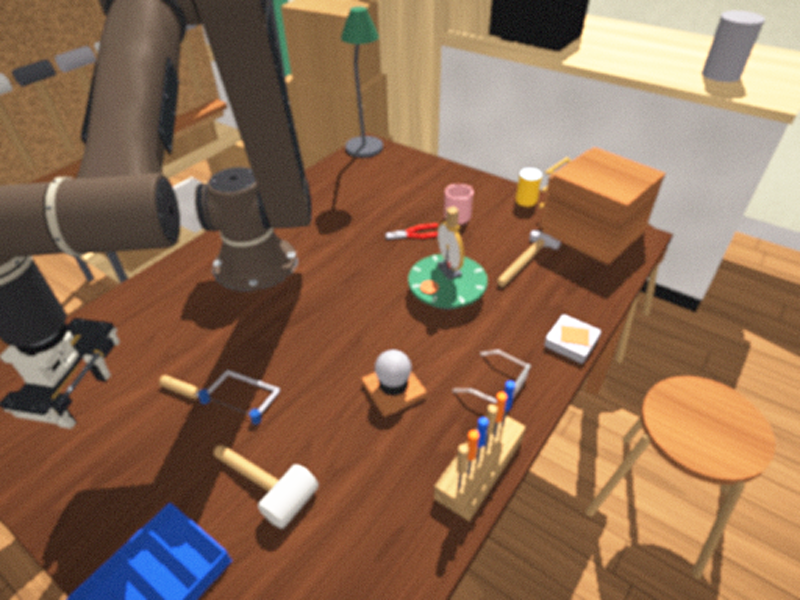

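View pics/t0b.png

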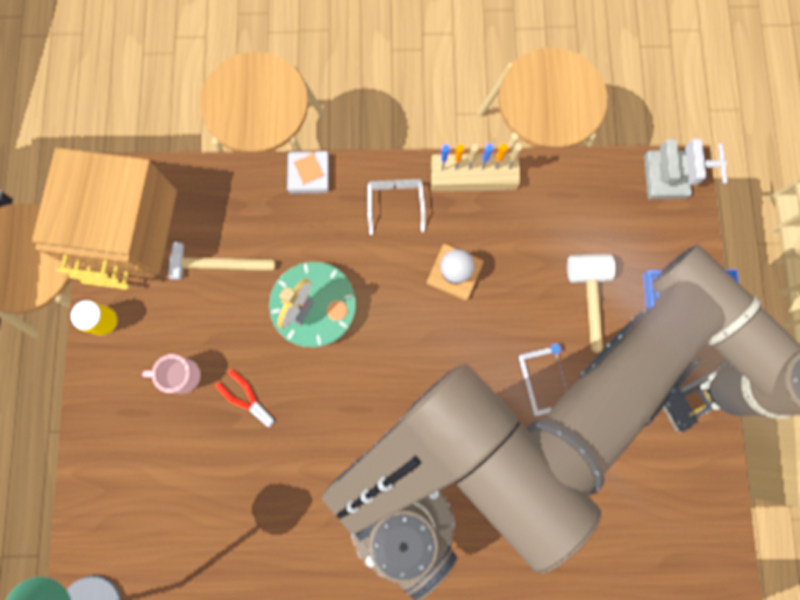

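The scene view shows the gauge at about (452,240) on the green disc, and the ball at (393,370). In the top view the gauge is at (295,300) and the ball at (458,265), all in 800x600 pixels. Next I'll measure these and crop closer.

```bash
python3 - <<'E'
from h import *
s=pickle.load(open('pics/s0.pkl','rb'));t=pickle.load(open('pics/t0.pkl','rb'))
def blob(x,m,roi):
    k=np.zeros(m.shape,np.uint8);u0,v0,u1,v1=roi;k[v0:v1,u0:u1]=m[v0:v1,u0:u1]
    n,l,st,c=cv2.connectedComponentsWithStats(k);i=1+np.argmax(st[1:,4]);return c[i],st[i],(l==i).astype(np.uint8)
H=lambda x:cv2.cvtColor(x['frame'],cv2.COLOR_RGB2HSV)
h=H(t);g=(h[...,0]>65)&(h[...,0]<90)&(h[...,1]>80)
c,st,m=blob(t,g,(165,160,235,230));p=cv2.findContours(m,0,1)[0][0];hull=cv2.convexHull(p)
e=cv2.fitEllipse(hull);print('disc top',e,onz(t,*e[0],.05))
h=H(s);g=(h[...,0]>65)&(h[...,0]<90)&(h[...,1]>80)
c,st,m=blob(s,g,(250,150,325,205));p=cv2.findContours(m,0,1)[0][0]
e=cv2.fitEllipse(cv2.convexHull(p));print('disc sc',e,onz(s,*e[0],.05))
# ball
cs=[]
for x,roi in((s,(235,218,268,252)),(t,(278,155,308,184))):
    h=H(x);g=(h[...,1]<60)&(h[...,2]>90);c,st,m=blob(x,g,roi);p=cv2.findContours(m,0,1)[0]
    cc=cv2.minEnclosingCircle(max(p,key=len));print('ball',c,st,cc,onz(x,*cc[0],.078));cs.append(cc[0])
print(cross(s,cs[0],t,cs[1]))
a=s['frame'][125:205,250:330,::-1];b=t['frame'][155:235,160:240,::-1]
cv2.imwrite('pics/crop.png',np.hstack([cv2.resize(q,(400,400),interpolation=cv2.INTER_CUBIC) for q in(a,b)]))
E
```

```text
disc top ((199.749267578125, 194.5643768310547), (52.020328521728516, 52.748260498046875), 27.259313583374023) [0.5255609  0.21174327 0.05      ]
disc sc ((286.06756591796875, 179.6812286376953), (33.13970184326172, 49.580684661865234), 91.76812744140625) [0.53200639 0.20143253 0.05      ]
ball [251.10672854 235.08352668] [240 224  23  24 431] ((251.0, 235.2391357421875), 11.929818153381348) [ 0.6065242  -0.14064668  0.078     ]
ball [292.16939891 169.95901639] [282 159  21  22 366] ((292.41925048828125, 170.02174377441406), 11.03713321685791) [ 0.60981136 -0.14183097  0.078     ]
(array([ 0.60856737, -0.14205346,  0.08100099]), np.float64(0.0014431378395249196))
```

View pics/crop.png

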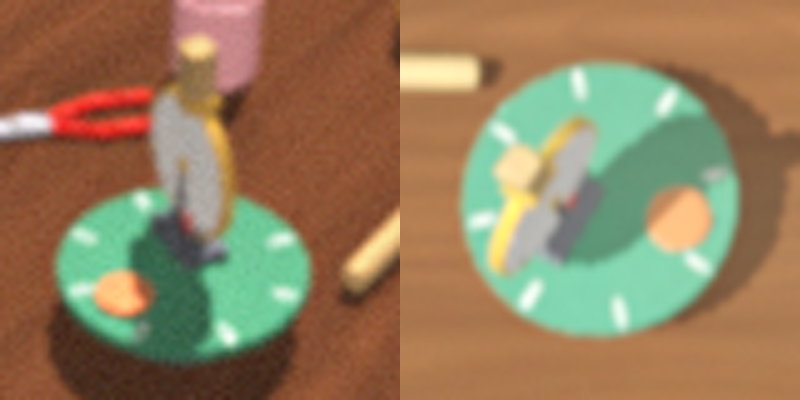

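```bash
python3 - <<'E'
from h import *
s=pickle.load(open('pics/s0.pkl','rb'));t=pickle.load(open('pics/t0.pkl','rb'))
ps=(250+197/5,125+44/5);pt=(160+120/5,155+167/5)
print('handle',cross(s,ps,t,pt),onz(t,*pt,.244),onz(s,*ps,.244))
a=onz(t,160+97/5,155+265/5,.132);b=onz(t,160+183/5,155+125/5,.132);d=b-a
print('rim',a,b,(a+b)/2,np.linalg.norm(d),'yaw of plane',np.degrees(np.arctan2(d[1],d[0])))
o=get_obs();M=R.from_euler('xyz',o['orientation'],degrees=True).as_matrix();print(M)
print('blank',onz(t,160+278/5,155+218/5,.055))
E
```

```text
handle (array([0.51212225, 0.24022119, 0.24549501]), np.float64(0.002063205739252006)) [0.51160932 0.23978006 0.244     ] [0.51154058 0.24314786 0.244     ]
rim [0.46242169 0.27376545 0.132     ] [0.56451155 0.21317965 0.132     ] [0.51346662 0.24347255 0.132     ] 0.11871385365873371 yaw of plane -30.687252765970236
[[-9.05748783e-01 -4.23814336e-01 -7.42088430e-04]
 [-4.23814964e-01  9.05747904e-01  1.26919153e-03]
 [ 1.34243475e-04  1.46407686e-03 -9.99998919e-01]]
blank [0.50820685 0.15081783 0.055     ]
```

Emit:
play_rows(
  commands=[
    [[-3, 3.5, -11, 0, 0, -7, 1], [-6, 7, -11, 0, 0, -14, 1], [-9, 10.5, -11, 0, 0, -21, 1], [-12, 14, -11, 0, 0, -28, 1], [-15, 17.7, -11, 0, 0, -34.2, 1], [-18, 21.3, -11, 0, 0, -34.2, 1], [-21, 25, -11, 0, 0, -34.2, 1], [-24, 28.5, -11, 0, 0, -34.2, 1], [-27, 32, -11, 0, 0, -34.2, 1], [-30, 35.7, -11, 0, 0, -34.2, 1], [-33, 39.3, -11, 0, 0, -34.2, 1], [-36, 43, -11, 0, 0, -34.2, 1], [-39, 46.5, -11, 0, 0, -34.2, 1], [-42, 50, -11, 0, 0, -34.2, 1], [-44.7, 53.3, -11, 0, 0, -34.2, 1], [-47.4, 56.6, -11, 0, 0, -34.2, 1], [-50, 59.7, -11, 0, 0, -34.2, 1], [-52.6, 62.7, -11, 0, 0, -34.2, 1], [-54.6, 65.2, -11, 0, 0, -34.2, 1], [-56.6, 67.6, -11, 0, 0, -34.2, 1]],
  ],
)

```text
clock: 1.77
tool_pos: [0.4888, 0.1549, 0.3365]
orientation: [180.0, 0.0, -120.7]
force: [1.3, 0.2, 0.2]
opening: 0.0877
gripper_force: 0.0
```

Emit:
play_rows(
  commands=[
    [[0, 0, 0, 0, 0, 0, 1], [0, 0, 0, 0, 0, 0, 1]],
  ],
)

```text
clock: 1.93
tool_pos: [0.489, 0.1547, 0.3353]
orientation: [179.9, -0.1, -120.5]
force: [-0.7, -0.7, 0.1]
opening: 0.0878
gripper_force: 0.0
```

```bash
python3 - <<'E'
from h import *
w=snap('wrist','w1');t=snap('top','t1');o=get_obs()
print(o['clock'],o['tool_pos'],o['orientation'],w['origin'],w['attitude'])
a=cv2.resize(t['frame'][155:235,150:250,::-1],(480,384),interpolation=cv2.INTER_CUBIC)
cv2.imwrite('pics/c1.png',np.hstack([cv2.resize(w['frame'][...,::-1],(512,384))[:,:],a])[:, :])
im=cv2.imread('pics/c1.png');cv2.imwrite('pics/c1.png',cv2.resize(im,(800,310)))
E
```

```text
2.0333 [0.48876566 0.1526549  0.33609233] [ 1.79975701e+02 -6.05960447e-02 -1.20682819e+02] [0.45488994 0.09713323 0.4934072 ] [ 1.65703715e+02 -7.37305521e-02  1.49418419e+02]
```

View pics/c1.png

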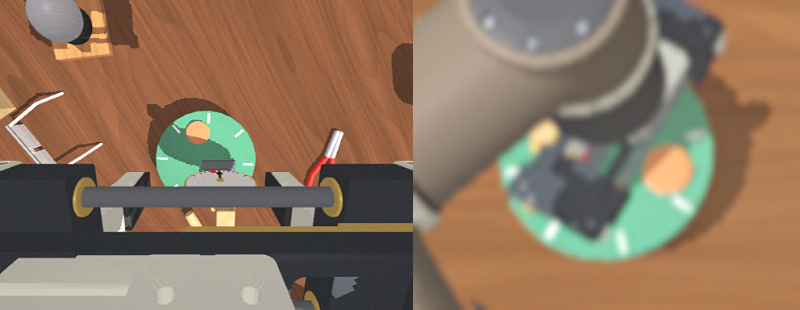

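The wrist view shows the gauge's dial top at about (220,180) and its handle at (225,215), in 413-wide pixels. The dial plane runs parallel to the finger line.

```bash
python3 - <<'E'
from h import *
w=pickle.load(open('pics/w1.pkl','rb'))
# dial blob between bar and above: white/brass ; handle below the bar
cv2.imwrite('pics/c2.png',cv2.resize(w['frame'][190:300,210:350,::-1],(764,600),interpolation=cv2.INTER_CUBIC))
for p in([.512,.2405,.244],[.512,.2405,.2],):print(proj(w,p))
E
```

```text
[280.0059704  270.96611842]
[276.91806408 250.57063203]
```

View pics/c2.png

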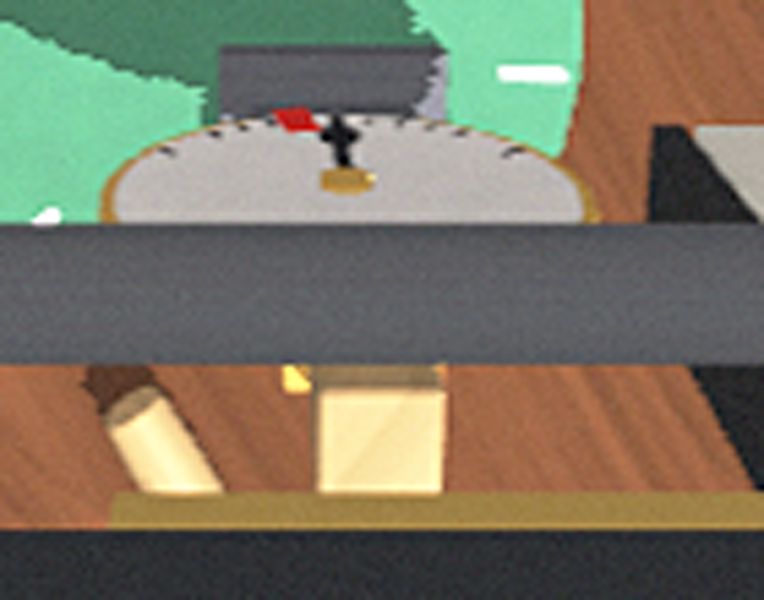

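```bash
python3 - <<'E'
from h import *
w=pickle.load(open('pics/w1.pkl','rb'))
f=lambda a,b:(210+a/5.457-.4,190+b/5.457-.4)
def seg(n,p,q,z):
    a,b=onz(w,*f(*p),z),onz(w,*f(*q),z);d=b-a
    print(n,a,b,'mid',(a+b)/2,'len',np.linalg.norm(d),'ang',np.degrees(np.arctan2(d[1],d[0]))%180);return (a+b)/2,d/np.linalg.norm(d)
m,d=seg('handle edge',(316,390),(447,389),.244)
seg('foot edge',(218,45),(447,46),.06)
yaw=np.radians(149.3)
# dial plane through gauge centre
n=np.array([-d[1],d[0],0]);
for c in (m[:2], [.512,.2405]): print(c)
print('normal',n)
def onplane(p,P,n):
    o,r=ray(w,*f(*p));return o+r*((P-o)@n)/(r@n)
sgn=np.sign((w['origin']-m)@n);nc=n*sgn
P0=m-nc*.012; print('centre from edge',P0)
P=P0+nc*.008
for k,p in dict(mark=(297,120),tip=(342,122),pivot=(347,180),rimL=(102,205),rimR=(600,215)).items():
    q=onplane(p,P,n);e=q-P0;print(k,q,'along d',e@d,'up from dial centre',q[2]-.132)
q=onplane((297,120),P,n);a=onplane((342,122),P,n);print('angle mark',np.arctan2((q-P0)@d,.132-q[2]),'tip',np.arctan2((a-P0)@d,.132-a[2]))
M=R.from_euler('xyz',get_obs()['orientation'],degrees=True).as_matrix()
T=P0.copy();T[2]=.05+.172-hold_point_z
print('tool move cm',100*M.T@(T-get_obs()['tool_pos']))
E
```

```text
handle edge [0.51737469 0.22428829 0.244     ] [0.4963787  0.23647802 0.244     ] mid [0.5068767  0.23038315 0.244     ] len 0.024277994502010722 ang 149.86165976196932
foot edge [0.53100857 0.20266887 0.06      ] [0.47145454 0.23826122 0.06      ] mid [0.50123156 0.22046505 0.06      ] len 0.06937937573316548 ang 149.13543387188562
[0.5068767  0.23038315]
[0.512, 0.2405]
normal [-0.50208955 -0.86481563  0.        ]
centre from edge [0.51290177 0.24076094 0.244     ]
mark [0.518824   0.22807212 0.08353286] along d -0.011492562013217928 up from dial centre -0.04846714183858669
tip [0.50762701 0.2345728  0.08555472] along d 0.0014546916406496433 up from dial centre -0.04644527959842415
pivot [0.50864    0.23398469 0.13028605] along d 0.00028336132386417255 up from dial centre -0.0017139542084622095
rimL [0.56235895 0.20279686 0.14568939] along d -0.06183271311715797 up from dial centre 0.013689393037027875
rimR [0.45643264 0.26429493 0.15436012] along d 0.06065155633090196 up from dial centre 0.022360118435083898
angle mark -0.2328207111063927 tip 0.03131031312760644
tool move cm [-8.82284585  2.41456903 13.28093497]
```

Emit:
play_rows(
  commands=[
    [[-3, 0.8, 0, 0, 0, 0, 1], [-6, 1.6, 0, 0, 0, 0, 1], [-8.1, 2.2, 0, 0, 0, 0, 1], [-8.8, 2.4, 2, 0, 0, 0, 1], [-8.8, 2.4, 5, 0, 0, 0, 1], [-8.8, 2.4, 8, 0, 0, 0, 1], [-8.8, 2.4, 10.5, 0, 0, 0, 1], [-8.8, 2.4, 12.5, 0, 0, 0, 1], [-8.8, 2.4, 13.3, 0, 0, 0, 1], [-8.8, 2.4, 13.3, 0, 0, 0, 1], [-8.8, 2.4, 13.3, 0, 0, 0, 1]],
  ],
)

```text
clock: 2.95
tool_pos: [0.5139, 0.2401, 0.2045]
orientation: [-180.0, 0.0, -120.8]
force: [0.1, -0.0, 0.3]
opening: 0.0873
gripper_force: 0.0
```

```bash
python3 - <<'E'
from h import *
o=get_obs();print(o['tool_pos'],o['orientation'],o['force'],o['joint_pos'])
M=R.from_euler('xyz',o['orientation'],degrees=True).as_matrix()
print('rem cm',100*M.T@(np.array([.5129,.2407,.2032])-o['tool_pos']))
E
```

```text
[0.51393583 0.24007885 0.20454843] [-1.79960677e+02  3.18839817e-02 -1.20760816e+02] [ 0.14345272 -0.02293512  0.2660925 ] [ 4.48230806e+01  1.13327367e+01 -1.50740429e+01  3.36706124e-02
 -6.35525544e+01 -7.55988931e+01]
rem cm [-0.00032275  0.12087182  0.13476003]
```

Emit:
play_rows(
  commands=[
    [[0, 0.1, 0.1, 0, 0, 0, 1], [0, 0.1, 0.1, 0, 0, 0, 0.25], [0, 0.1, 0.1, 0, 0, 0, 0.1], [0, 0.1, 0.1, 0, 0, 0, 0], [0, 0.1, 0.1, 0, 0, 0, 0], [0, 0.1, 0.1, 0, 0, 0, 0], [0, 0.1, 0.1, 0, 0, 0, 0], [0, 0.1, 0.1, 0, 0, 0, 0], [0, 0.1, 0.1, 0, 0, 0, 0], [0, 0.1, 0.1, 0, 0, 0, 0]],
  ],
)

```text
clock: 3.78
tool_pos: [0.5125, 0.2412, 0.2025]
orientation: [180.0, -0.0, -120.7]
force: [0.3, 0.6, -0.3]
opening: 0.0333
gripper_force: 0.0
```

Emit:
play_rows(
  commands=[
    [[0, 0, 0, 0, 0, 0, 0], [0, 0, 0, 0, 0, 0, 0], [0, 0, 0, 0, 0, 0, 0], [0, 0, 0, 0, 0, 0, 0], [0, 0, 0, 0, 0, 0, 0]],
  ],
)

```text
clock: 4.2
tool_pos: [0.5125, 0.2412, 0.2024]
orientation: [180.0, -0.0, -120.7]
force: [-1.0, -0.0, -0.8]
opening: 0.0235
gripper_force: 30.0
```

Emit:
play_rows(
  commands=[
    [[0, 0, -1, 0, 0, 0, 0], [0, 0, -3, 0, 0, 0, 0], [0, 0, -5.5, 0, 0, 0, 0], [0, 0, -8, 0, 0, 0, 0], [0, 0, -10.5, 0, 0, 0, 0], [0, 0, -12.5, 0, 0, 0, 0], [0, 0, -13.5, 0, 0, 0, 0], [0, 0, -14, 0, 0, 0, 0], [0, 0, -14, 0, 0, 0, 0]],
  ],
)

```text
clock: 4.95
tool_pos: [0.5125, 0.2413, 0.3431]
orientation: [-180.0, 0.1, -120.7]
force: [0.4, 1.3, -2.9]
opening: 0.024
gripper_force: 30.0
```

```bash
python3 - <<'E'
from h import *
o=get_obs();print(o['tool_pos'],o['orientation'],o['force'],o['opening'],o['gripper_force'])
# target: TCP above ball, gauge +y (=-tool y now, yaw -30.7) turned +70
M=R.from_euler('xyz',o['orientation'],degrees=True).as_matrix()
T=np.array([.6085,-.1415,.343]);print('cm',100*M.T@(T-o['tool_pos']),M)
E
```

```text
[0.51253974 0.24132079 0.34309154] [-1.79997570e+02  5.61501807e-02 -1.20716598e+02] [ 0.42605269  1.27821249 -2.93192952] 0.02403551779867163 29.98224824666977
cm [ 2.80096916e+01 -2.78039253e+01 -1.71165559e-02] [[-5.10791743e-01 -8.59704314e-01  5.37043537e-04]
 [-8.59703923e-01  5.10792024e-01  8.20849456e-04]
 [-9.80005373e-04 -4.24153114e-05 -9.99999519e-01]]
```

Emit:
play_rows(
  commands=[
    [[0.8, -0.8, 0, 0, 0, -2, 0], [2.4, -2.4, 0, 0, 0, -6, 0], [4.4, -4.4, 0, 0, 0, -11, 0], [6.6, -6.5, 0, 0, 0, -16.5, 0], [8.8, -8.7, 0, 0, 0, -22, 0], [11, -10.9, 0, 0, 0, -27.5, 0], [13.2, -13.1, 0, 0, 0, -33, 0], [15.4, -15.3, 0, 0, 0, -38.5, 0], [17.6, -17.5, 0, 0, 0, -44, 0], [19.8, -19.7, 0, 0, 0, -49.5, 0], [22, -21.9, 0, 0, 0, -55, 0], [24.2, -24, 0, 0, 0, -60.5, 0], [26, -25.8, 0, 0, 0, -65, 0], [27.2, -27, 0, 0, 0, -68, 0], [27.8, -27.6, 0, 0, 0, -69.6, 0], [28, -27.8, 0, 0, 0, -70, 0], [28, -27.8, 0, 0, 0, -70, 0], [28, -27.8, 0, 0, 0, -70, 0], [28, -27.8, 0, 0, 0, -70, 0], [28, -27.8, 0, 0, 0, -70, 0]],
  ],
)

```text
clock: 6.62
tool_pos: [0.6084, -0.1407, 0.3425]
orientation: [-180.0, 0.0, -50.7]
force: [-0.4, 0.1, -2.4]
opening: 0.0239
gripper_force: 30.0
```

```bash
python3 - <<'E'
from h import *
o=get_obs();print(o['tool_pos'],o['orientation'],o['force'],o['joint_pos'])
s=snap('scene','s2');w=snap('wrist','w2')
c=o['tool_pos']-[0,0,.154+.0]
u=proj(s,c+[0,0,.082]);print(u)
x,y=map(int,u);b=cv2.resize(s['frame'][y-60:y+60,x-53:x+53,::-1],(353,400),interpolation=cv2.INTER_CUBIC)
cv2.imwrite('pics/c3.png',np.hstack([b,cv2.resize(w['frame'][100:300,150:370,::-1],(440,400),interpolation=cv2.INTER_CUBIC)]));print(x-53,y-60)
E
```

```text
[ 0.60839573 -0.1406694   0.34250204] [-1.79994785e+02  8.17410526e-03 -5.06872302e+01] [-0.4316242   0.11611068 -2.43314459] [ 4.86273018e+00  1.29861036e+01  4.99637335e+00 -9.78574717e-03
 -8.20105932e+01  3.44513994e+01]
[249.57664528 194.86737276]
196 134
```

View pics/c3.png

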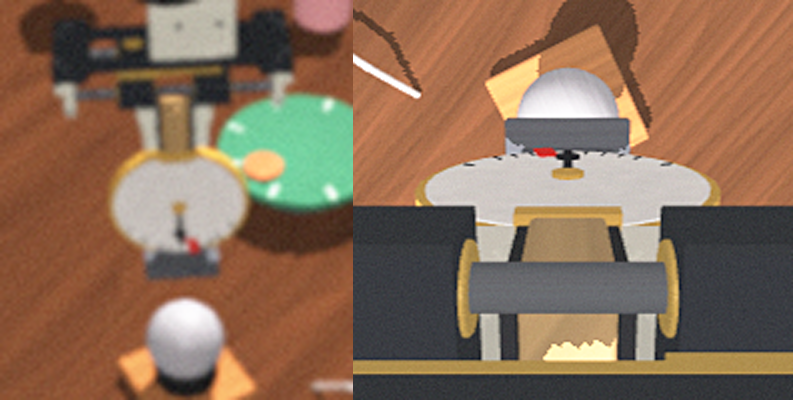

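```bash
cat >> h.py <<'E'
def dial(s,tool_pos,Rt,roi,off=.1532+.0):
    """mark and pointer positions in the gauge frame; tool frame: gauge z=-tz, y=-ty, x=tx... cast on the near dial face"""
    gz=-Rt[:,2];gy=-Rt[:,1];gx=np.cross(gy,gz)
    D=tool_pos-gz*(.1532-.082)
    sg=np.sign((s['origin']-D)@gx);P=D+sg*gx*.0065
    u0,v0,u1,v1=roi;f=s['frame'][v0:v1,u0:u1].astype(int);hsv=cv2.cvtColor(s['frame'][v0:v1,u0:u1],cv2.COLOR_RGB2HSV)
    w=np.clip(f[...,0]-np.maximum(f[...,1],f[...,2])-60,0,None)
    vv,uu=np.mgrid[v0:v1,u0:u1]
    def on(u,v):
        o,r=ray(s,u,v);q=o+r*((P-o)@gx)/(r@gx);return np.array([(q-D)@gy,(q-D)@gz])
    Y=np.array([[on(u,v) for u,v in zip(a,b)] for a,b in zip(uu,vv)])
    rad=np.hypot(Y[...,0],Y[...,1])
    out={}
    for n,wt in(('mark',w*((rad>.035)&(rad<.062)&(hsv[...,0]%170<8))),('tip',np.clip(110-f.max(2),0,None)*((rad>.012)&(rad<.045)))):
        c=(Y*wt[...,None]).sum((0,1))/wt.sum();out[n]=(c.round(4),round(float(np.arctan2(c[0],-c[1])),3),int((wt>0).sum()))
    return out,proj(s,D)
E
python3 - <<'E'
from h import *
s=pickle.load(open('pics/s2.pkl','rb'));o=get_obs()
Rt=R.from_euler('xyz',o['orientation'],degrees=True).as_matrix()
print(dial(s,o['tool_pos'],Rt,(220,165,285,225)))
w=pickle.load(open('pics/w2.pkl','rb'))
h=cv2.cvtColor(w['frame'],cv2.COLOR_RGB2HSV)
f=lambda a,b:(150+(a-353)/2,100+b/2)
# ball horizontal extents in wrist at v of crop y=110
a,b=onz(w,*f(518,110),.078),onz(w,*f(618,110),.078);print('ball chord mid',(a+b)/2,np.linalg.norm(a-b))
a,b=onz(w,*f(508,118),.199),onz(w,*f(629,118),.199);print('foot near-edge mid',(a+b)/2,np.linalg.norm(a-b))
E
```

```text
({'mark': (array([ 0.011, -0.05 ]), 0.216, 13), 'tip': (array([-0.0011, -0.0326]), -0.035, 6)}, array([249.57033119, 194.66387228]))
ball chord mid [ 0.61303423 -0.14807801  0.078     ] 0.07747488062968158
foot near-edge mid [ 0.620527   -0.15759057  0.199     ] 0.06714910192928371
```

Emit:
play_rows(
  commands=[
    [[0, 0, 1, 0, 0, 0, 0], [0, 0, 2.5, 0, 0, 0, 0], [0, 0, 4, 0, 0, 0, 0], [0, 0, 5.2, 0, 0, 0, 0], [0, 0, 6, 0, 0, 0, 0], [0, 0, 6.4, 0, 0, 0, 0], [0, 0, 6.6, 0, 0, 0, 0], [0, 0, 6.7, 0, 0, 0, 0], [0, 0, 6.8, 0, 0, 0, 0], [0, 0, 6.8, 0, 0, 0, 0], [0, 0, 6.8, 0, 0, 0, 0]],
  ],
)

```text
clock: 7.63
tool_pos: [0.6087, -0.1415, 0.275]
orientation: [-180.0, -0.0, -50.7]
force: [0.8, -0.5, -2.9]
opening: 0.0237
gripper_force: 30.0
```

Emit:
play_rows(
  commands=[
    [[0, 0, 0.1, 0, 0, 0, 0], [0, 0, 0.2, 0, 0, 0, 0], [0, 0, 0.2, 0, 0, 0, 0], [0, 0, 0.2, 0, 0, 0, 0]],
  ],
)

```text
clock: 7.97
tool_pos: [0.6085, -0.1415, 0.2724]
orientation: [180.0, 0.0, -50.7]
force: [0.0, -0.8, -2.2]
opening: 0.0242
gripper_force: 30.0
```

Emit:
play_rows(
  commands=[
    [[0, 0, 0.1, 0, 0, 0, 0], [0, 0, 0.2, 0, 0, 0, 0], [0, 0, 0.2, 0, 0, 0, 0], [0, 0, 0.2, 0, 0, 0, 0]],
  ],
)

```text
clock: 8.3
tool_pos: [0.6085, -0.1415, 0.2705]
orientation: [180.0, 0.0, -50.7]
force: [0.8, -0.4, -2.2]
opening: 0.0244
gripper_force: 30.0
```

Emit:
play_rows(
  commands=[
    [[0, 0, 0.1, 0, 0, 0, 0], [0, 0, 0.2, 0, 0, 0, 0], [0, 0, 0.2, 0, 0, 0, 0], [0, 0, 0.2, 0, 0, 0, 0]],
  ],
)

```text
clock: 8.63
tool_pos: [0.6086, -0.1415, 0.2689]
orientation: [-180.0, -0.0, -50.7]
force: [-0.2, -0.1, 1.5]
opening: 0.024
gripper_force: 30.0
```

Emit:
play_rows(
  commands=[
    [[0, 0, 0.1, 0, 0, 0, 0], [0, 0, 0.1, 0, 0, 0, 0], [0, 0, 0.1, 0, 0, 0, 0], [0, 0, 0.1, 0, 0, 0, 0]],
  ],
)

```text
clock: 8.97
tool_pos: [0.6086, -0.1416, 0.2678]
orientation: [-180.0, -0.0, -50.7]
force: [-2.0, 0.2, 2.3]
opening: 0.0237
gripper_force: 30.0
```

Emit:
play_rows(
  commands=[
    [[0, 0, -0.08, 0, 0, 0, 0], [0, -0.32, -0.08, -1.2, 0, 0, 0], [0, -0.64, -0.07, -2.4, 0, 0, 0], [0, -0.97, -0.06, -3.65, 0, 0, 0], [0, -1.3, -0.04, -4.9, 0, 0, 0], [0, -1.62, -0.02, -6.1, 0, 0, 0], [0, -1.94, 0.01, -7.3, 0, 0, 0], [0, -1.94, 0.01, -7.3, 0, 0, 0], [0, -1.94, 0.01, -7.3, 0, 0, 0]],
  ],
)

```text
clock: 9.72
tool_pos: [0.624, -0.1289, 0.2669]
orientation: [172.6, 0.0, -50.7]
force: [-0.3, -0.5, 3.4]
opening: 0.0236
gripper_force: 30.0
```

Emit:
play_rows(
  commands=[
    [[0, 0, -0.12, 0, 0, 0, 0], [0, -0.32, -0.15, -1.2, 0, 0, 0], [0, -0.63, -0.16, -2.4, 0, 0, 0], [0, -0.96, -0.16, -3.65, 0, 0, 0], [0, -1.29, -0.15, -4.9, 0, 0, 0], [0, -1.6, -0.14, -6.1, 0, 0, 0], [0, -1.92, -0.12, -7.3, 0, 0, 0], [0, -1.92, -0.12, -7.3, 0, 0, 0], [0, -1.92, -0.12, -7.3, 0, 0, 0], [0, -1.92, -0.12, -7.3, 0, 0, 0], [0, -1.92, -0.12, -7.3, 0, 0, 0], [0, -1.92, -0.12, -7.3, 0, 0, 0], [0, -1.92, -0.12, -7.3, 0, 0, 0], [0, -1.92, -0.12, -7.3, 0, 0, 0], [0, -1.92, -0.12, -7.3, 0, 0, 0], [0, -1.92, -0.12, -7.3, 0, 0, 0], [0, -1.92, -0.12, -7.3, 0, 0, 0], [0, -1.92, -0.12, -7.3, 0, 0, 0]],
  ],
)

```text
clock: 11.22
tool_pos: [0.6385, -0.117, 0.2662]
orientation: [165.4, -0.0, -50.7]
force: [2.6, 1.2, -1.1]
opening: 0.0242
gripper_force: 30.0
```

```bash
python3 - <<'E'
from h import *
s=snap('scene','s4');w=snap('wrist','w4')
F=[]
for i in range(6): o=get_obs();F.append(o['force']);snapshot('top') if i<5 else 0
print(np.mean(F,0),np.std(F,0),o['tool_pos'],o['orientation'],o['opening'])
Rt=R.from_euler('xyz',o['orientation'],degrees=True).as_matrix()
d,u=dial(s,o['tool_pos'],Rt,(225,165,295,240));print(d,u)
x,y=map(int,u);b=cv2.resize(s['frame'][y-40:y+60,x-50:x+50,::-1],(400,400),interpolation=cv2.INTER_CUBIC)
cv2.imwrite('pics/c4.png',np.hstack([b,cv2.resize(w['frame'][120:240,180:300,::-1],(400,400),interpolation=cv2.INTER_CUBIC)]));print(x-50,y-40)
E
```

```text
[ 1.76115693  1.50372642 -1.07045182] [0.54884116 0.530789   0.54372256] [ 0.63848571 -0.11704184  0.26616628] [ 1.65408462e+02 -4.44904278e-03 -5.07142675e+01] 0.023694373543435534
{'mark': (array([ 0.0107, -0.0511]), 0.206, 11), 'tip': (array([ 0.0082, -0.0324]), 0.248, 4)} [256.67513074 211.28899237]
206 171
```

View pics/c4.png

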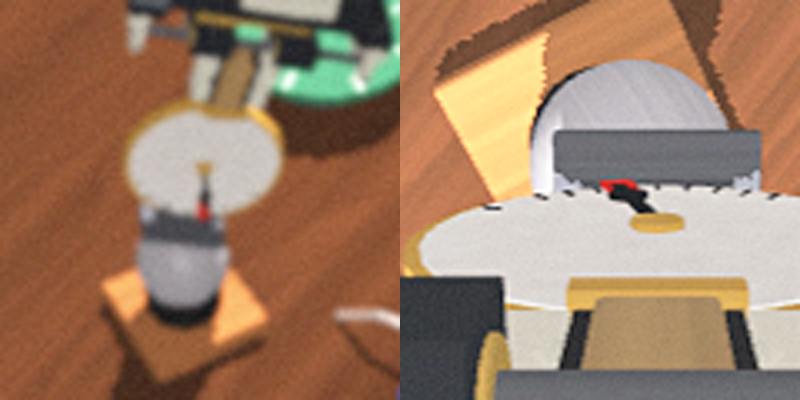

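The pointer lies over the red mark in both views: scene crop (204,212), wrist crop (621,188). The foot is on the ball. I'll ease the sideways load and press a little more firmly.

Emit:
play_rows(
  commands=[
    [[0, -0.05, 0.04, 0, 0, 0, 0], [0, -0.1, 0.08, 0, 0, 0, 0], [0, -0.1, 0.08, 0, 0, 0, 0], [0, -0.1, 0.08, 0, 0, 0, 0], [0, -0.1, 0.08, 0, 0, 0, 0], [0, -0.1, 0.08, 0, 0, 0, 0]],
  ],
)

```text
clock: 12.07
tool_pos: [0.6388, -0.1168, 0.2652]
orientation: [165.4, 0.0, -50.7]
force: [0.4, -0.2, 0.6]
opening: 0.0236
gripper_force: 30.0
```

```bash
python3 - <<'E'
from h import *
F=[]
for i in range(8): o=get_obs();F.append(o['force']);snapshot('top')
f=np.mean(F,0)-[0,0,-2.7];th=np.radians(14.6);h=np.array([.774,.633,0]);z=np.array([0,0,1])
print(f,'normal',f@(z*np.cos(th)+h*np.sin(th)),'tang',f@(h*np.cos(th)-z*np.sin(th)),o['tool_pos'],o['orientation'])
E
```

```text
[0.12454351 0.05631838 3.18942089] normal 3.1197166476765408 tang -0.6761729434332832 [ 0.6388259  -0.1167125   0.26513964] [ 1.65375876e+02  5.28747835e-03 -5.07203222e+01]
```

Emit:
play_rows(
  commands=[
    [[0, 0, 0, 0, 0, 0, 0], [0, 0, 0, 0, 0, 0, 0], [0, 0, 0, 0, 0, 0, 0], [0, 0, 0, 0, 0, 0, 0], [0, 0, 0, 0, 0, 0, 0], [0, 0, 0, 0, 0, 0, 0], [0, 0, 0, 0, 0, 0, 0], [0, 0, 0, 0, 0, 0, 0], [0, 0, 0, 0, 0, 0, 0], [0, 0, 0, 0, 0, 0, 0], [0, 0, 0, 0, 0, 0, 0], [0, 0, 0, 0, 0, 0, 0]],
  ],
)

```text
clock: 13.47
tool_pos: [0.6389, -0.1166, 0.2651]
orientation: [165.4, 0.0, -50.7]
force: [-0.7, 0.2, 0.6]
opening: 0.0238
gripper_force: 30.0
```

```bash
python3 - <<'E'
from h import *
w=snap('wrist','w5');t=snap('top','t5');o=get_obs();print(o['force'],o['tool_pos'])
b=w['frame'][140:200,220:280,::-1];a=t['frame'][155:235,160:240,::-1]
cv2.imwrite('pics/c5.png',np.hstack([cv2.resize(q,(400,400),interpolation=cv2.INTER_CUBIC) for q in(b,a)]))
E
```

```text
[-0.01079063 -1.1180157   0.8065844 ] [ 0.63891011 -0.11662229  0.26509698]
```

View pics/c5.png

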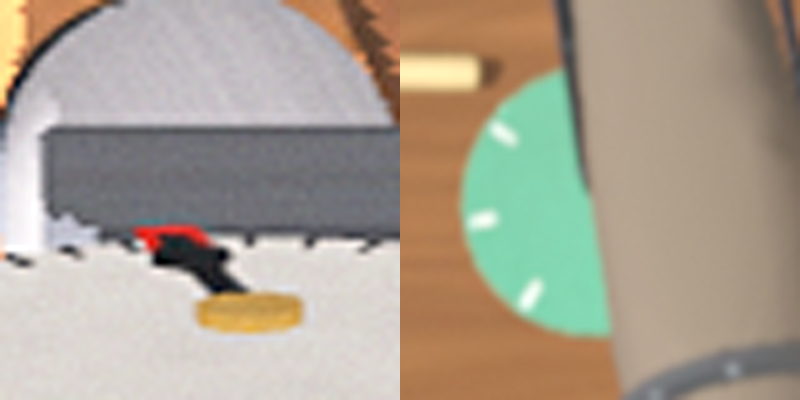

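The tip at crop (170,245) sits in the middle of the red band, which spans 135–210. The contact is light and steady at about 3 N.

```bash
python3 -c "
from plant import close_job;print(close_job())"
```

```text
the job is handed in; nothing more can be done
None
```

The job is handed in at about 13.5 s: the gauge is still gripped, leaning 14.6° with its foot pressed on the ball at about 3 N, the pointer settled in the middle of the red mark, and the copper blank last seen on the turntable while the gauge was over the ball.

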